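# Blue glaze tile from rack to inspection easel

## Robot

A 6-joint arm with a two-finger parallel gripper is mounted at the origin on the work surface. World frame = base frame: x ahead of the robot, y to its left, z up, the work surface at z = 0. Lengths are in m, angles in degrees, forces in N, time in s.
With the tool pointing down it reaches from about 0.35 to 0.875 m from the base axis. Payload 4.2 kg.
Tool frame: the origin (TCP) lies midway between the tips of the shut fingers; the grasp point (between the pads) lies 19 mm behind it; z points along the fingers, y is the line along which they close (so a half turn about z gives the same grasp; the last joint's range is limited). The gripper opens to 87 mm and grips with 3 to 60 N. Pads are 19 mm wide; open, the fingers measure 117 mm over their backs; the gripper's body (75 mm by 190 mm) begins 51 mm behind the grasp point.
Start: joints at [-54.626, 22.042, 0.453, 0, -68.411, -14.817], TCP at [0.219, -0.585, 0.223] pointing down, gripper open.
Joint ranges: [-179.83, 179.83], [-69.29, 118.12], [-61.27, 80.66], [-181.25, 117.63], [-171.15, -9.14], [-177.46, 177.46]. Speed limits (degrees/s): [159.86, 159.86, 180, 180, 180, 180].

## Interface

Orientations are given as a 3x3 rotation matrix whose columns are the frame's x, y, z axes.
In Python, from station import * gives the robot as it stands.
- The arm moves only by the tool move_arm, never from a script. Its argument "targets" is text: rows parted by semicolons, each of 4 numbers parted by spaces: the shift along the world's x, y, z in units of 25 mm (1.0 is 25 mm), then the turn about the world's z in units of 5 degrees (1.0 is 5 degrees). In form: tx ty tz spin; .... A call has 1 to 10 rows; each row shifts and turns the commanded pose from where the row before left it; what a row does not reach is not made up. A row lasts 1/12 s, in which the tool goes at most 41.7 mm and 7.16 degrees, less where a joint would pass 70% of its speed; a pose out of reach is approached as far as the arm can. A call is refused whole if a number of a shift passes 1 or a number of a turn 1, either way. A call with a gripper value outside its range is refused whole. "gripper" is the finger opening in mm, from 0 to 87, set as the call begins (left out, the last holds). The fingers move at their own pace and stop on an object; the grip force is fixed at half the most. Time passes only in rows, so rows that do not move let the fingers close. It gives the time, the measured TCP pose, the force, the opening and the grip force at its end, in the units of the state.
- sense(): the state, without advancing time (a new reading comes with each control period).
- capture(name): name is "scene" or "top" or "wrist"; returns a dict with "image" (480x640x3 uint8, blue, green, red), "fx", "fy", "cx", "cy" (pixels), "D" ([k1, k2, p1, p2, k3] as OpenCV has them; the pictures are not rectified), "world_from_camera" (4x4, takes a point from camera to world coordinates); the wrist camera has in their place "hand_eye" (4x4, takes a point from camera to tool coordinates, whose origin is the TCP and whose axes are the flange's). Camera axes: x right, y up, looking along -z (the intrinsics and any distortion apply to the point x, -y, -z); pixel columns grow to the right and rows downward; lengths in m; the calibration is good to about 2 mm. A picture is of the moment at which its call begins: read the wrist's pose just before it. There is no depth.
- finish_job(): hands the job in; it is judged then, once.
The state is a dict: "time_s": time; "joints": joint angles; "joint_velocities": joint speeds; "effort": joint torques, N m; "tcp_pos": TCP position; "ee_rot": TCP orientation; "wrist_force": force on the tool from outside, world axes, zero at the start; "moment": the same for the moment, N m; "gripper_width": opening from 0.0 (shut) to 1.0 (fully open); "gripper_force": force on a finger pad.
Only numpy, scipy, OpenCV 4.12 (cv2) and the standard library are available. Lean on these libraries where they do the work, as an engineer would, in place of code of your own. Each camera call takes 0.05 s, during which the arm holds its last target. There are 200 camera calls.

## Task

Slide the blue glazed tile up out of its leaning slot in the wooden rack and stand it on the ledge of the small easel: centred, square, same edge up, leaning back against the backrest with the blue face outward. Set it down on the ledge before letting go rather than dropping it, and leave the other two tiles and everything else on the bench where they are.

Things in the scene. Friction and masses are not known exactly. Their poses are not given: they have to be found in the camera images.
- blue_tile: Tile to move: 10 mm thick (x), 100 wide (y), 120 tall (z), about 0.24 kg. Front half of its thickness (+x) blue, back half bare terracotta. Origin: middle of its bottom edge; z runs up the tile, x out of the blue face. It starts in any of the rack's three slots, leaning 30 degrees from vertical, top towards the rack's -x (robot) side, blue face up and away from the robot.
- blue_top (a point): Centre of the blue tile's top edge, mid-thickness (120 mm above the tile's origin along its z).
- green_tile: Green-faced tile, same size and frame, in another slot of the rack; stays there.
- white_tile: White-faced tile, same size and frame, in another slot of the rack; stays there.
- rack: Fixed pale wooden rack, 230 (x) x 150 (y) x 92 mm high; origin on the table under the middle slot, z up. Three slots 72 mm apart along its x (at -72, 0, +72 mm), all leaning 30 degrees from vertical, tops towards -x. Grooves (4 mm play in thickness, 3 mm each side) hold the lowest 52 mm of a tile's side edges, so it slides out along the lean.
- rack_floor (a point): Middle of the middle slot's floor, 45 mm above the table; all three floors are at this height and a tile's origin rests on them. The upper 68 mm of a tile stands free, with about 52 mm of clear space to the next tile, measured square to the faces.
- easel: Fixed easel, dark steel foot 130 (x) x 160 (y) mm; origin at the foot's centre on the table, z up; display side faces +x (away from the robot). Plywood backrest and ledge 150 mm wide (y). The backrest leans 30 degrees from vertical, top towards -x, and reaches 65 mm up the lean; the ledge is square to it (slopes down to it), 30 mm deep to a 12 mm high lip.
- easel_seat (a point): Middle of the inner corner where the easel's ledge meets the front of its backrest, 45 mm above the table; same axes as the easel. A tile standing home has its origin 5 mm from here, square to the backrest.
- bird_a: Unfired grey clay bird, about 100 x 50 x 68 mm, bystander; origin under its middle.
- bird_b: A second such clay bird, bystander.
- glaze_jar: Amber jar with a white cap, 64 mm across, 85 mm high, bystander; origin under its middle.
- bowl: Terracotta bowl, 120 mm across, 55 mm high, bystander; origin under its middle.
- scraper: Flat spatula-like scraper 180 mm long, lying on the table, bystander.

How it is judged (in metres and radians):
On the way, in this order (a step that is already met when the one before it is completed fails the run):
1. the blue tile has been drawn up out of its slot and is held by the fingers, its bottom edge at least 100 mm above the table (height (world z) of blue_tile above 0.1 m and contact force between blue_tile and the fingers above 0.5 N), for 0.2 s.
2. the blue tile is at the easel's ledge, bottom edge no more than about 15 mm above it and within 25 mm of centre, still held by the fingers (x of blue_tile in the frame of easel_seat between -0.006 and 0.032 m and y of blue_tile in the frame of easel_seat between -0.025 and 0.025 m and z of blue_tile in the frame of easel_seat between -0.008 and 0.02 m and contact force between blue_tile and the fingers above 0.3 N), for 0.1 s.
At the end, for the whole second after the job is handed in: The blue tile rests released on the easel ledge, top edge up, blue face outward: bottom edge within 20 mm of the ledge middle and about 15 mm of the backrest, width in line with the ledge within 0.15 rad, top edge 90 to 120 mm above and 35 to 75 mm behind the inner corner (x of blue_tile in the frame of easel_seat between -0.004 and 0.018 m and y of blue_tile in the frame of easel_seat between -0.02 and 0.02 m and z of blue_tile in the frame of easel_seat between -0.006 and 0.013 m and x of blue_top in the frame of easel_seat between -0.075 and -0.035 m and z of blue_top in the frame of easel_seat between 0.09 and 0.12 m and x of easel_seat in the frame of blue_tile below 0 m and angle between the y axis of blue_tile and the y axis of easel, either way round below 0.15 rad and linear speed of blue_tile below 0.02 m/s and angular speed of blue_tile below 0.1 rad/s and contact force between blue_tile and the fingers below 0.05 N); the robot touches nothing.
It fails at once if the green or the white tile moved more than 15 mm (distance of any of green_tile, white_tile from where it was at the start of the episode above 0.015 m).
It fails at once if a bird, the jar, the bowl or the scraper moved more than 25 mm (distance of any of bird_a, bird_b, glaze_jar, bowl, scraper from where it was at the start of the episode above 0.025 m).
It also fails if it takes over 43 s, if anything falls off the work surface, if the arm or the gripper's body presses on something with over 40 N, if the wrist force passes 120 N, or if a joint passes its speed limit or range.

## Working session

There is one attempt and no reset: what is moved stays moved. The work goes in short steps, Python scripts to look and compute and a tool call to move; the robot and the scene stay as the last step left them, time stands still between calls to the robot, and variables do not carry over. Pictures are saved under pics/ and viewed, at most 10 in all, crops included, and the job is handed in when it is done.

Besides the shell and the picture viewer there is one more tool, called after "Call:" in YAML: its name, and indented under it one key for each argument. move_arm: Moves the arm, as the interface text tells. Its arguments: {"type":"object","properties":{"targets":{"type":"string"},"gripper":{"type":"number"}},"required":["targets"]}

```bash
mkdir -p pics
cat > h.py <<'E'
from station import *
import numpy as np, cv2
def ray(c,u,v,Tw=None):
    K=np.array([[c['fx'],0,c['cx']],[0,c['fy'],c['cy']],[0,0,1]])
    p=cv2.undistortPoints(np.array([[[u,v]]],float),K,np.array(c['D']))[0,0]
    T=np.array(c['world_from_camera']) if Tw is None else Tw
    d=T[:3,:3]@np.array([p[0],-p[1],-1]); return T[:3,3],d
def atz(c,u,v,z):
    o,d=ray(c,u,v); return o+d*(z-o[2])/d[2]
def proj(c,P):
    T=np.array(c['world_from_camera']);q=(np.asarray(P,float)-T[:3,3])@T[:3,:3]
    q=q*[1,-1,-1]
    K=np.array([[c['fx'],0,c['cx']],[0,c['fy'],c['cy']],[0,0,1]])
    return cv2.projectPoints(q.reshape(-1,1,3),np.zeros(3),np.zeros(3),K,np.array(c['D']))[0][:,0]
E
python3 - <<'E'
from h import *
import pickle
s=sense();print(s['time_s'],s['tcp_pos'],s['ee_rot'])
for n in('scene','top'):
    c=capture(n);pickle.dump(c,open(n+'.pkl','wb'));cv2.imwrite(f'pics/{n}0.png',c['image']);print(n,np.round(c['world_from_camera'],3).tolist(),c['fx'])
E
```

```text
0.0 [ 0.21926935 -0.58464085  0.22145367] [[-9.36381264e-01 -3.50983526e-01 -8.32920966e-04]
 [-3.50984505e-01  9.36379126e-01  2.00227869e-03]
 [ 7.71629740e-05  2.16723860e-03 -9.99997649e-01]]
scene [[-0.767, -0.483, 0.423, 1.052], [0.642, -0.568, 0.515, 0.648], [-0.009, 0.666, 0.746, 1.036], [0.0, 0.0, 0.0, 1.0]] 538.5758876895686
top [[0.021, 0.983, -0.18, 0.252], [-1.0, 0.023, 0.007, 0.01], [0.011, 0.18, 0.984, 1.489], [0.0, 0.0, 0.0, 1.0]] 495.6532014325213
```

View pics/scene0.png

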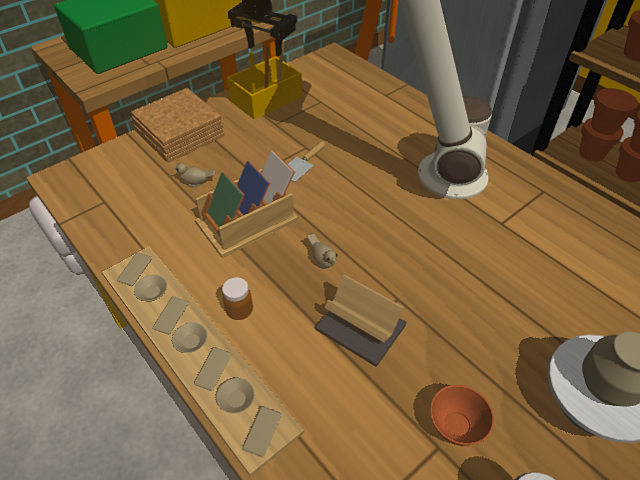

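View pics/top0.png

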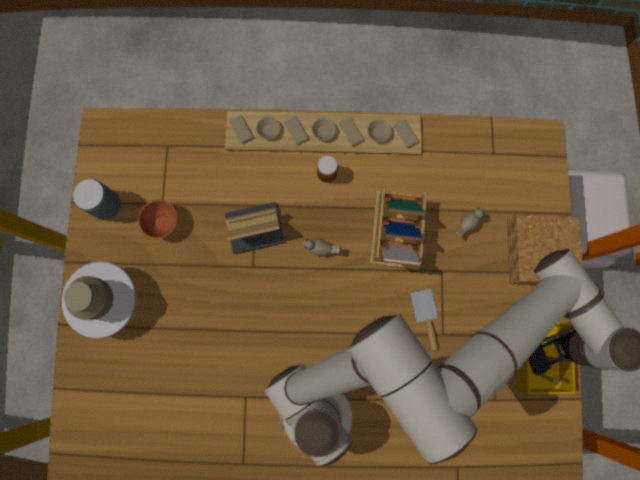

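The scene view shows the rack (tiles green/blue/white from the far side, around pixel 245,215) and the easel (360,320). In the top view the rack is at about (400,230), with blue in the middle slot, and the easel is at about (255,228). Next I'll take enlarged crops.

Run:
```python
from h import *
import pickle
def crop(n,x,y,w,h,k):
    im=pickle.load(open(n+'.pkl','rb'))['image'][y:y+h,x:x+w]
    im=cv2.resize(im,None,fx=k,fy=k,interpolation=cv2.INTER_CUBIC)
    for i in range(0,w,10):
        cv2.putText(im,str(x+i),(i*k,8),0,.3,(255,255,255),1);cv2.line(im,(i*k,10),(i*k,14),(255,255,255),1)
    for j in range(10,h,10):
        cv2.putText(im,str(y+j),(6,j*k+3),0,.3,(255,255,255),1);cv2.line(im,(0,j*k),(5,j*k),(255,255,255),1)
    return im
a=crop('top',365,182,80,98,6);b=crop('top',216,196,80,62,5)
A=np.zeros((590,790,3),np.uint8);A[:588,:480]=a;cv2.imwrite('pics/m1.png',np.hstack([a[:588,30:], np.pad(crop('top',217,196,70,62,5),((0,278),(0,0),(0,0)))]))
l=crop('scene',188,142,116,112,4);r=crop('scene',308,268,104,100,3)
cv2.imwrite('pics/m2.png',np.hstack([l,np.pad(r,((0,148),(0,0),(0,0)))]))
```

```text
(no output)
```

View pics/m1.png

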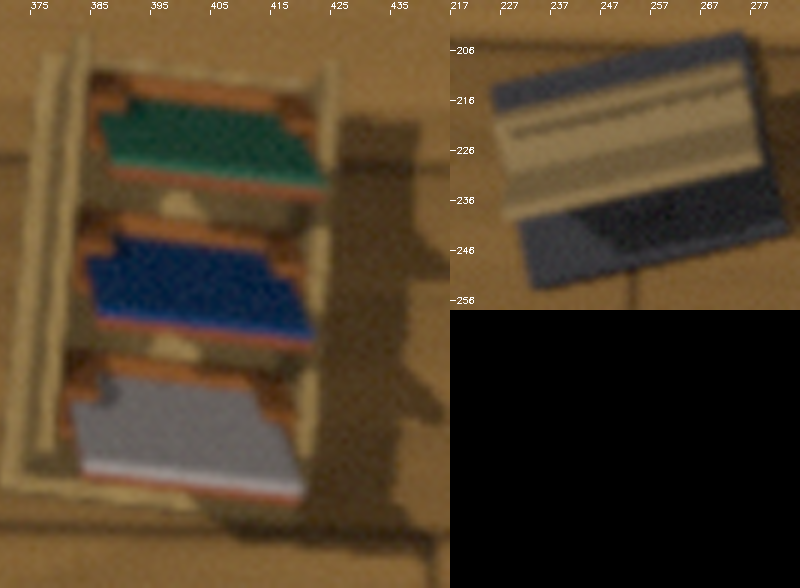

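View pics/m2.png

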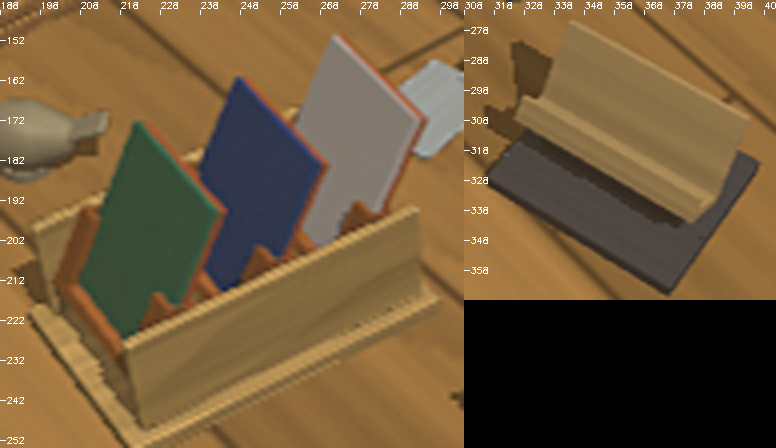

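The crops give clear corners for the three tile tops, the easel foot and the backrest's top edge in both views. I'll fit the rack and easel poses to these points.

Run:
```python
from h import *
import pickle
from scipy.optimize import least_squares
T=pickle.load(open('top.pkl','rb'));S=pickle.load(open('scene.pkl','rb'))
t6=lambda x,y:(370+x/6,182+y/6); e5=lambda x,y:(217+(x-450)/5,196+y/5)
s4=lambda x,y:(188+x/4,142+y/4); r3=lambda x,y:(308+(x-464)/3,268+y/3)
def fit(obs,g):
    def W(p,L):
        c,s=np.cos(p[2]),np.sin(p[2]);L=np.array(L,float);L=L.copy()
        if len(p)>3: L[0]+=p[3]*L[3]
        return [p[0]+c*L[0]-s*L[1],p[1]+s*L[0]+c*L[1],L[2]]
    def f(p): return np.concatenate([(proj(c,[W(p,L)])[0]-uv) for c,uv,L in obs])
    r=least_squares(f,g,x_scale=.01);print(np.round(r.x,4),'yaw deg',np.degrees(r.x[2]).round(2));print(np.round(r.fun.reshape(-1,2),1).tolist());return r.x
R=[]
for sx,a,b,c,d in[(.072,(110,165),(325,185),(139,121),(225,210)),(0,(99,319),(313,339),(240,77),(327,164)),(-.072,(83,470),(303,490),(336,36),(425,120))]:
    X=sx-.06;Z=.149
    R+=[(T,t6(*a),(X,.05,Z)),(T,t6(*b),(X,-.05,Z)),(S,s4(*c),(X,-.05,Z)),(S,s4(*d),(X,.05,Z))]
# seat along tile: guess
p=fit(R,[.55,-.2,0]);
yaw=p[2];print('blue top',p[0]-.06*np.cos(yaw),p[1]-.06*np.sin(yaw))
E=[(T,e5(490,90),(.065,.08,.008,0)),(T,e5(745,33),(.065,-.08,.008,0)),(T,e5(792,232),(-.065,-.08,.008,0)),(T,e5(532,288),(-.065,.08,.008,0)),
(S,r3(488,181),(.065,-.08,.008,0)),(S,r3(668,291),(.065,.08,.008,0)),(S,r3(758,163),(-.065,.08,.008,0)),
(T,e5(505,206),(-.0325,.075,.101,1)),(T,e5(759,152),(-.0325,-.075,.101,1)),(S,r3(570,22),(-.035,-.075,.100,1)),(S,r3(750,118),(-.035,.075,.100,1))]
q=fit(E,[.55,.15,.1,0]);yaw=q[2];print('seat',q[0]+q[3]*np.cos(yaw),q[1]+q[3]*np.sin(yaw))
```

```text
[ 0.5704 -0.2314 -0.0783] yaw deg -4.49
[[-0.5, 0.1], [-0.9, 0.4], [0.4, -0.2], [-0.7, -0.1], [-0.6, -0.4], [-0.5, -0.1], [-0.0, -0.3], [-0.8, -0.6], [0.0, 0.2], [-0.5, 0.4], [-0.1, -0.7], [-0.8, -1.1]]
blue top 0.5105873648980108 -0.2266846929299675
[0.5549 0.2047 0.2507 0.0007] yaw deg 14.37
[[-0.1, -0.8], [-0.3, -0.8], [-0.7, -0.1], [-0.3, 0.4], [-0.8, -0.9], [0.6, -0.3], [0.8, -0.1], [-0.8, 0.3], [-0.3, -0.5], [-0.4, -1.0], [-0.6, -0.3]]
seat 0.5556030517229567 0.20488478708564326
```

Call:
move_arm:
  targets: "0.4 0.5 0 0.5; 0.8 0.95 0 1; 0.8 0.95 0 1; 0.8 0.95 0 1; 0.8 0.95 0 1; 0.8 0.95 0 1; 0.8 0.95 0 1; 0.8 0.95 0 1; 0.8 0.95 0 1; 0.8 0.95 0 1"
  gripper: 50

```text
time_s: 0.93
tcp_pos: [0.41, -0.3574, 0.2222]
ee_rot: [[-0.37, -0.929, -0.001], [-0.929, 0.37, 0.001], [-0.0, 0.001, -1.0]]
wrist_force: [0.6, -0.3, -0.6]
gripper_width: 0.577
gripper_force: 0.0
```

Call:
move_arm:
  targets: "0.8 0.95 0 1; 0.8 0.95 0 1; 0.8 0.95 0 1; 0.8 0.95 0 0.5; 0.8 0.95 0 0; 0.4 0.5 0 0; 0 0 0 0; 0 0 0 0; 0 0 0 0"

```text
time_s: 1.68
tcp_pos: [0.5188, -0.2279, 0.2222]
ee_rot: [[-0.078, -0.997, -0.001], [-0.997, 0.078, 0.0], [-0.0, 0.001, -1.0]]
wrist_force: [-0.7, 0.2, -0.0]
gripper_width: 0.575
gripper_force: 0.0
```

Call:
move_arm:
  targets: "0.08 0 -0.5 0; 0 0 -0.8 0; 0 0 -0.8 0; 0 0 -0.8 0; 0 0 -0.6 0; 0 0 -0.5 0; 0 0 -0.2 0; 0 0 0 0; 0 0 0 0"

```text
time_s: 2.43
tcp_pos: [0.5214, -0.2284, 0.118]
ee_rot: [[-0.078, -0.997, 0.0], [-0.997, 0.078, -0.0], [0.0, -0.0, -1.0]]
wrist_force: [-0.6, -1.6, -0.3]
gripper_width: 0.575
gripper_force: 0.0
```

Run:
```python
from h import *
c=capture('scene');w=capture('wrist')
a=cv2.resize(c['image'][120:260,180:320],None,fx=3,fy=3,interpolation=cv2.INTER_CUBIC)
b=cv2.resize(w['image'],(480,360));a=cv2.resize(a,(360,360))[:, :320]
cv2.imwrite('pics/g1.png',np.hstack([a,b]))
s=sense();print(s['joints'],s['wrist_force'],s['tcp_pos'])
```

```text
[-7.31234843e+00  2.21479390e+01 -1.56818337e+01  2.04822903e-02
 -5.20475406e+01  2.83565572e+00] [-0.50730635 -0.99937118  0.14456646] [ 0.52201393 -0.22818327  0.11870451]
```

View pics/g1.png

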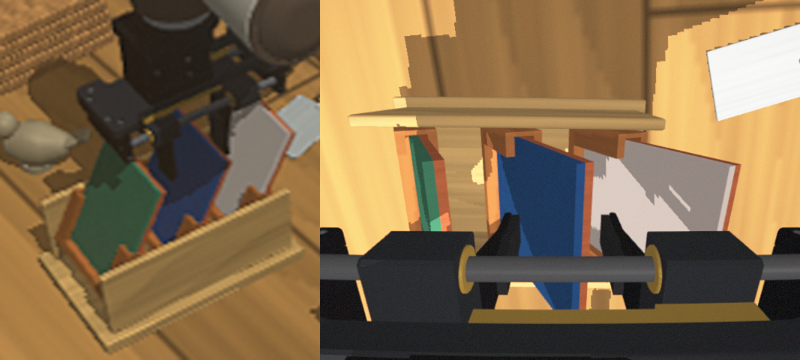

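The fingers straddle the blue tile (scene crop around 170,160; wrist view around 510,240 and 610,240), clear of the green and white tiles. Closing.

Call:
move_arm:
  targets: "0 0 0 0; 0 0 0 0; 0 0 0 0; 0 0 0 0; 0 0 0 0; 0 0 0 0; 0 0 0 0; 0 0 0 0"
  gripper: 5

```text
time_s: 3.2
tcp_pos: [0.5255, -0.2283, 0.121]
ee_rot: [[-0.076, -0.997, 0.01], [-0.997, 0.076, -0.003], [0.002, -0.01, -1.0]]
wrist_force: [0.1, 1.0, 8.7]
gripper_width: 0.258
gripper_force: 26.2
```

Call:
move_arm:
  targets: "-0.04 0 0.1 0; -0.06 0 0.12 0; -0.06 0 0.12 0; -0.06 0 0.12 0; -0.06 0 0.12 0; -0.06 0 0.12 0; -0.06 0 0.12 0; 0 0 0 0"

```text
time_s: 3.87
tcp_pos: [0.5172, -0.2282, 0.1404]
ee_rot: [[-0.076, -0.997, 0.014], [-0.997, 0.076, -0.002], [0.001, -0.015, -1.0]]
wrist_force: [7.6, 1.7, -0.3]
gripper_width: 0.245
gripper_force: 26.8
```

Run:
```python
from h import *
c=capture('scene');w=capture('wrist')
a=cv2.resize(c['image'][120:260,180:320],(450,450),interpolation=cv2.INTER_CUBIC)[:, :400]
b=cv2.resize(w['image'][150:480,100:640],(400,245));b=np.pad(b,((0,205),(0,0),(0,0)))
cv2.imwrite('pics/g2.png',np.hstack([a,b]))
```

```text
(no output)
```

View pics/g2.png

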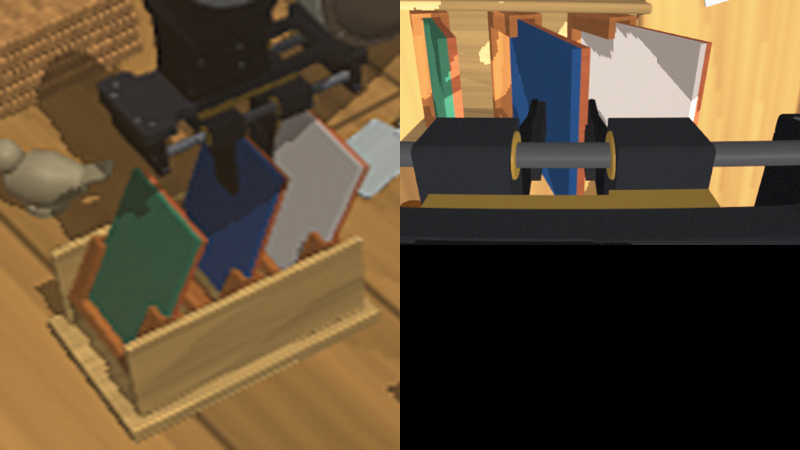

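Call:
move_arm:
  targets: "-0.04 0 0.12 0; -0.04 0 0.12 0; -0.04 0 0.12 0; -0.04 0 0.12 0; -0.03 0 0.12 0; -0.03 0 0.12 0; -0.02 0 0.12 0; 0 0 0 0"

```text
time_s: 4.63
tcp_pos: [0.511, -0.2281, 0.1612]
ee_rot: [[-0.077, -0.997, 0.014], [-0.997, 0.077, -0.002], [0.001, -0.014, -1.0]]
wrist_force: [5.9, -0.3, 0.4]
gripper_width: 0.223
gripper_force: 26.9
```

Call:
move_arm:
  targets: "-0.02 0 0.12 0; -0.02 0 0.12 0; -0.02 0 0.12 0; -0.02 0 0.12 0; 0 0 0.12 0; 0 0 0.12 0; 0 0 0.12 0; 0 0 0 0"

```text
time_s: 5.3
tcp_pos: [0.503, -0.2277, 0.1801]
ee_rot: [[-0.078, -0.997, -0.001], [-0.997, 0.078, 0.0], [0.0, 0.001, -1.0]]
wrist_force: [1.0, 0.0, -2.9]
gripper_width: 0.112
gripper_force: 29.7
```

Call:
move_arm:
  targets: "0.04 0 0.2 0; 0.04 0 0.4 0; 0.02 0 0.5 0; 0 0 0.5 0; 0 0 0.5 0; 0 0 0.3 0; 0 0 0 0; 0 0 0 0"

```text
time_s: 5.97
tcp_pos: [0.5057, -0.2275, 0.2402]
ee_rot: [[-0.078, -0.997, 0.0], [-0.997, 0.078, 0.0], [-0.0, -0.0, -1.0]]
wrist_force: [0.2, -0.3, -3.4]
gripper_width: 0.111
gripper_force: 29.7
```

Run:
```python
from h import *
import pickle
print(sense()['tcp_pos']);c=capture('scene');pickle.dump(c,open('s3.pkl','wb'))
x,y=190,110
a=cv2.resize(c['image'][y:y+145,x:x+130],None,fx=4,fy=4,interpolation=cv2.INTER_CUBIC)
cv2.imwrite('pics/g3.png',a)
```

```text
[ 0.50572759 -0.22754609  0.24021229]
```

View pics/g3.png

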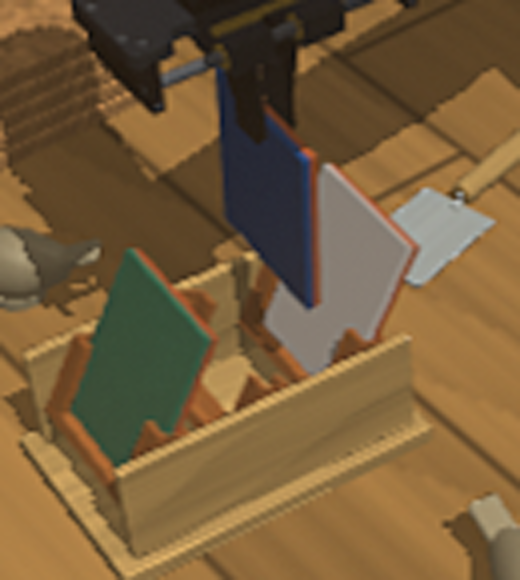

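The tile is out and hanging upright in the grip. The blue face's corners are at crop positions (311,152), (317,305) and (227,213), and the other tiles haven't visibly moved. I'll measure the tile relative to the TCP.

Run:
```python
from h import *
import pickle
c=pickle.load(open('s3.pkl','rb'));t=np.array([.5057,-.2275,.2402])
yw=np.radians(-4.49);n=np.array([np.cos(yw),np.sin(yw),0]);m=np.array([-n[1],n[0],0])
for x,y in[(311,152),(317,305),(227,213),(218,70)]:
    o,d=ray(c,190+x/4,110+y/4);P=o+d*(((t+.005*n-o)@n)/(d@n));print(x,y,'lateral',((P-t)@m).round(4),'z rel',(P-t)[2].round(4))
```

```text
311 152 lateral 0.0612 z rel 0.0216
317 305 lateral 0.051 z rel -0.1038
227 213 lateral -0.0573 z rel -0.1045
218 70 lateral -0.0439 z rel 0.0156
```

Run:
```python
from h import *
import pickle
from scipy.optimize import least_squares
from scipy.spatial.transform import Rotation as R
c=pickle.load(open('s3.pkl','rb'));t=np.array([.5057,-.2275,.2402])
B=R.from_euler('z',-4.49,degrees=True)
pix=[(311,152),(317,305),(227,213)];L=np.array([[.005,.05,.12],[.005,.05,0],[.005,-.05,0]])
def f(p):
    # p: lateral, z of top rel tcp, pitch, roll, normal offset
    Q=R.from_euler('xy',[p[3],p[2]]);g=np.array([0,0,.12])
    P=t+B.apply(Q.apply(L-[0,0,.11])+[p[4],p[0],p[1]-.01])
    return np.r_[(proj(c,P)-[(190+x/4,110+y/4) for x,y in pix]).ravel(), p[4]/.003, p[3]/.05, p[2]/.1]
for z in [0]:
    r=least_squares(f,[0,.015,0,0,0],x_scale=.01);print(r.x.round(4),np.degrees(r.x[2:4]).round(1),r.fun.round(2))
```

```text
[ 0.0102  0.0236 -0.036  -0.0405  0.0002] [-2.1 -2.3] [-0.12 -0.21 -0.61  0.03  0.82  0.17  0.08 -0.81 -0.36]
```

Call:
move_arm:
  targets: "0 0.3 0.4 0; 0 0.6 0.4 0; 0.13 0.9 0 0.22; 0.13 0.9 0 0.22; 0.13 0.9 0 0.22; 0.13 0.9 0 0.22; 0.13 0.9 0 0.22; 0.13 0.9 0 0.22; 0.13 0.9 0 0.22; 0.13 0.9 0 0.22"

```text
time_s: 6.85
tcp_pos: [0.5316, -0.0236, 0.2601]
ee_rot: [[0.077, -0.997, -0.001], [-0.997, -0.077, -0.0], [0.0, 0.001, -1.0]]
wrist_force: [0.6, 0.3, -3.9]
gripper_width: 0.112
gripper_force: 29.8
```

Call:
move_arm:
  targets: "0.13 0.9 0 0.22; 0.13 0.9 0 0.22; 0.13 0.9 0 0.22; 0.13 0.9 0 0.22; 0.13 0.9 0 0.22; 0.13 0.9 0 0.22; 0.13 0.9 0 0.22; 0.13 0.9 0 0.22; 0.13 0.9 0 0.22; 0.04 0.6 0 0.03"

```text
time_s: 7.68
tcp_pos: [0.5621, 0.1946, 0.2597]
ee_rot: [[0.251, -0.968, -0.001], [-0.968, -0.251, -0.0], [0.0, 0.001, -1.0]]
wrist_force: [0.3, 1.0, -3.2]
gripper_width: 0.111
gripper_force: 29.8
```

Call:
move_arm:
  targets: "0 0.4 0 0; 0 0 -0.5 0; 0 0 -0.6 0; 0 0 -0.6 0; 0 0 -0.5 0; 0 0 -0.3 0; 0 0 -0.2 0; 0 0 0 0; 0 0 0 0"

```text
time_s: 8.43
tcp_pos: [0.5625, 0.2022, 0.193]
ee_rot: [[0.249, -0.969, 0.001], [-0.969, -0.249, -0.0], [0.0, -0.001, -1.0]]
wrist_force: [0.6, 0.2, -4.1]
gripper_width: 0.116
gripper_force: 29.8
```

Run:
```python
from h import *
import pickle
s=sense();print(s['tcp_pos'],s['ee_rot'].round(3).tolist() if hasattr(s['ee_rot'],'round') else s['ee_rot'])
c=capture('scene');pickle.dump(c,open('s4.pkl','wb'));t=capture('top');pickle.dump(t,open('t4.pkl','wb'))
a=cv2.resize(c['image'][230:380,300:420],None,fx=4,fy=4,interpolation=cv2.INTER_CUBIC)
b=cv2.resize(t['image'][190:265,215:295],None,fx=4,fy=4,interpolation=cv2.INTER_CUBIC)
cv2.imwrite('pics/g4.png',np.hstack([a,np.pad(b,((0,300),(0,0),(0,0)))]))
```

```text
[0.56251805 0.20224611 0.19304951] [[0.249, -0.969, 0.001], [-0.969, -0.249, -0.0], [0.0, -0.001, -1.0]]
```

View pics/g4.png

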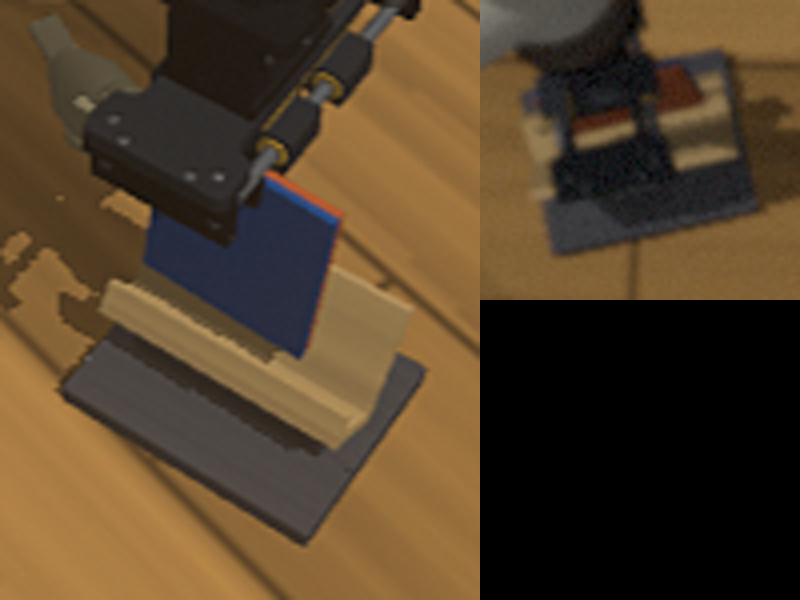

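The tile hangs just above the easel ledge. Its blue-face corners in the crop are (336,227), (302,357) and (145,265). I'll fit its pose and express it in the seat frame.

Run:
```python
from h import *
import pickle
from scipy.optimize import least_squares
from scipy.spatial.transform import Rotation as R
c=pickle.load(open('s4.pkl','rb'));t=np.array([.5625,.2022,.193])
B=R.from_euler('z',14.4,degrees=True)
pix=[(336,227),(302,357),(145,265)];L=np.array([[.005,.05,.12],[.005,.05,0],[.005,-.05,0]])
def P(p,L): return t+B.apply(R.from_euler('xy',[p[3],p[2]]).apply(L-[0,0,.11])+[p[4],p[0],p[1]-.01])
def f(p): return np.r_[(proj(c,P(p,L))-[(300+x/4,230+y/4) for x,y in pix]).ravel(), p[4]/.002, p[3]/.1, p[2]/.2]
r=least_squares(f,[0,.015,0,0,0],x_scale=.01);print(r.x.round(4),np.degrees(r.x[2:4]).round(1),r.fun.round(2))
seat=np.array([.5556,.2049,.045]);B2=R.from_euler('z',14.37,degrees=True)
print(B2.inv().apply(P(r.x,np.array([[0,0,0],[0,0,.12]]))-seat).round(4))
```

```text
[ 0.      0.0087 -0.0112 -0.0555 -0.0001] [-0.6 -3.2] [-0.24 -0.12  0.17  0.56  0.07 -0.42 -0.03 -0.56 -0.06]
[[ 0.0072 -0.0104  0.0369]
 [ 0.0058 -0.0037  0.1567]]
```

Call:
move_arm:
  targets: "-0.08 0.3 -0.1 0; 0 0 -0.2 0; 0 0 -0.2 0; 0 0 -0.15 0; 0 0 -0.1 0; 0 0 0 0; 0 0 0 0"

```text
time_s: 9.12
tcp_pos: [0.5602, 0.2097, 0.1735]
ee_rot: [[0.249, -0.969, -0.0], [-0.969, -0.249, -0.0], [0.0, 0.0, -1.0]]
wrist_force: [-0.1, -0.3, -2.7]
gripper_width: 0.11
gripper_force: 29.8
```

Call:
move_arm:
  targets: "0 0 -0.06 0; 0 0 -0.06 0; 0 0 -0.06 0; 0 0 0 0; 0 0 0 0"

```text
time_s: 9.53
tcp_pos: [0.5602, 0.2098, 0.1692]
ee_rot: [[0.249, -0.969, -0.0], [-0.969, -0.249, -0.0], [0.0, 0.0, -1.0]]
wrist_force: [-0.0, -0.0, -3.3]
gripper_width: 0.111
gripper_force: 29.8
```

Call:
move_arm:
  targets: "0 0 -0.06 0; 0 0 -0.06 0; 0 0 -0.06 0; 0 0 0 0; 0 0 0 0"

```text
time_s: 9.95
tcp_pos: [0.5601, 0.2098, 0.1646]
ee_rot: [[0.249, -0.969, -0.0], [-0.969, -0.249, -0.0], [0.0, 0.0, -1.0]]
wrist_force: [-1.3, -0.1, -3.3]
gripper_width: 0.112
gripper_force: 29.8
```

Call:
move_arm:
  targets: "0 0 -0.06 0; 0 0 -0.06 0; 0 0 0 0; 0 0 0 0"

```text
time_s: 10.28
tcp_pos: [0.5609, 0.2098, 0.163]
ee_rot: [[0.249, -0.968, 0.002], [-0.968, -0.249, 0.0], [0.0, -0.002, -1.0]]
wrist_force: [-0.8, -2.4, 2.9]
gripper_width: 0.11
gripper_force: 29.9
```

Call:
move_arm:
  targets: "0 0 -0.06 0; 0 0 -0.06 0; 0 0 0 0; 0 0 0 0"

```text
time_s: 10.62
tcp_pos: [0.5623, 0.2096, 0.1625]
ee_rot: [[0.25, -0.968, 0.006], [-0.968, -0.25, 0.0], [0.001, -0.006, -1.0]]
wrist_force: [-0.5, -4.0, 11.9]
gripper_width: 0.114
gripper_force: 30.0
```

Touchdown is confirmed: wrist force z went from -3 to +12 N. I'll open partway so the tile settles back onto the rear finger, then lower it onto the backrest.

Call:
move_arm:
  targets: "0 0 0 0; 0 0 0 0; 0 0 0 0; 0 0 -0.1 0; 0 0 -0.1 0; 0 0 -0.1 0; 0 0 -0.1 0; 0 0 0 0"
  gripper: 30

```text
time_s: 11.28
tcp_pos: [0.5598, 0.2096, 0.1477]
ee_rot: [[0.249, -0.969, -0.002], [-0.969, -0.249, -0.001], [0.0, 0.002, -1.0]]
wrist_force: [-0.2, -0.7, -1.1]
gripper_width: 0.342
gripper_force: 0.0
```

Run:
```python
from h import *
c=capture('scene')
cv2.imwrite('pics/g5.png',cv2.resize(c['image'][230:380,300:420],None,fx=4,fy=4,interpolation=cv2.INTER_CUBIC))
```

```text
(no output)
```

View pics/g5.png

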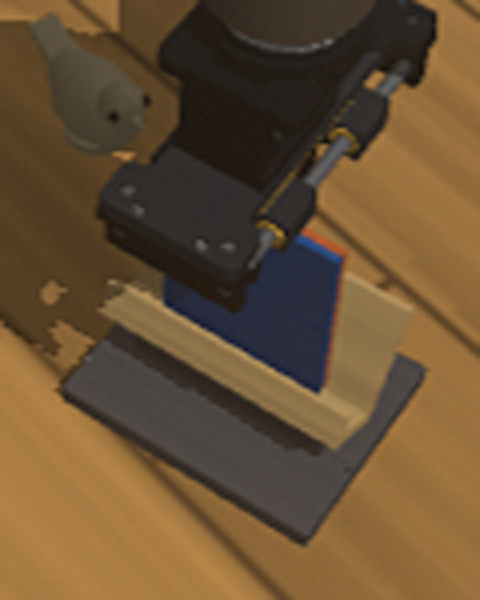

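The tile stands behind the lip (bottom right corner around 322,390), leaning slightly back on the rear finger. Easing it back.

Call:
move_arm:
  targets: "-0.08 -0.02 -0.04 0; -0.13 -0.033 -0.04 0; -0.13 -0.033 -0.04 0; -0.13 -0.033 -0.04 0; -0.13 -0.033 -0.04 0; -0.13 -0.033 -0.04 0; -0.13 -0.033 -0.04 0; -0.13 -0.033 -0.04 0; -0.13 -0.033 -0.04 0; 0 0 0 0"

```text
time_s: 12.17
tcp_pos: [0.5312, 0.2023, 0.1394]
ee_rot: [[0.249, -0.969, -0.001], [-0.969, -0.249, -0.001], [0.0, 0.001, -1.0]]
wrist_force: [-0.6, 0.5, -0.3]
gripper_width: 0.343
gripper_force: 0.3
```

Call:
move_arm:
  targets: "-0.13 -0.033 -0.02 0; -0.13 -0.033 -0.02 0; -0.13 -0.033 0 0; -0.13 -0.033 0 0; -0.1 -0.025 0 0; 0 0 0 0; 0 0 0 0"

```text
time_s: 12.75
tcp_pos: [0.5165, 0.1987, 0.1389]
ee_rot: [[0.249, -0.969, -0.0], [-0.969, -0.249, -0.0], [0.0, 0.0, -1.0]]
wrist_force: [-1.8, 0.1, 0.7]
gripper_width: 0.345
gripper_force: 0.8
```

Call:
move_arm:
  targets: "0 0 0 0; 0 0 0 0; 0 0 0 0; 0 0 0 0; 0 0 0 0; 0 0 0 0; 0 0 0 0; 0 0 0 0"
  gripper: 87

```text
time_s: 13.42
tcp_pos: [0.5169, 0.1989, 0.1389]
ee_rot: [[0.249, -0.969, 0.0], [-0.969, -0.249, 0.0], [-0.0, -0.0, -1.0]]
wrist_force: [-0.1, 1.9, 1.0]
gripper_width: 0.869
gripper_force: 0.0
```

Run:
```python
from h import *
c=capture('scene');w=capture('wrist')
a=cv2.resize(c['image'][230:380,300:420],(352,440),interpolation=cv2.INTER_CUBIC)
b=cv2.resize(w['image'],(440,330));b=np.pad(b,((0,110),(0,0),(0,0)))
cv2.imwrite('pics/g6.png',np.hstack([a,b]))
```

```text
(no output)
```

View pics/g6.png

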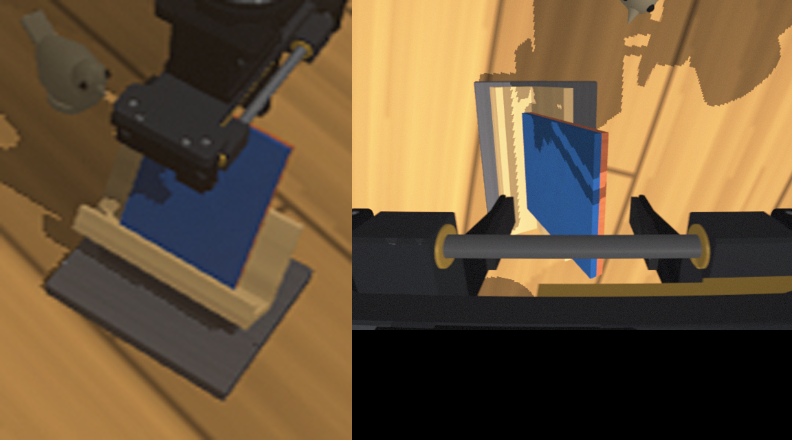

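Both fingers are clear of the tile, which leans on the backrest. Retreating straight up.

Call:
move_arm:
  targets: "0 0 0.2 0; 0 0 0.4 0; 0 0 0.6 0; 0 0 0.8 0; 0 0 0.8 0; 0 0 0.8 0; 0 0 0.8 0; 0 0 0.4 0; 0 0 0 0; 0 0 0 0"

```text
time_s: 14.35
tcp_pos: [0.5165, 0.1989, 0.259]
ee_rot: [[0.249, -0.969, 0.0], [-0.969, -0.249, 0.001], [-0.001, -0.001, -1.0]]
wrist_force: [-0.5, -0.4, -0.7]
gripper_width: 1.001
gripper_force: 0.0
```

Call:
move_arm:
  targets: "-0.4 -0.8 0.2 0; -0.4 -0.8 0.2 0; -0.4 -0.8 0.2 0; -0.4 -0.8 0.2 0; -0.4 -0.8 0.2 0; -0.4 -0.8 0.2 0; -0.2 -0.4 0 0; 0 0 0 0; 0 0 0 0; 0 0 0 0"

```text
time_s: 15.18
tcp_pos: [0.4519, 0.0692, 0.2879]
ee_rot: [[0.249, -0.969, -0.001], [-0.969, -0.249, -0.0], [0.0, 0.001, -1.0]]
wrist_force: [-0.2, 0.3, -0.6]
gripper_width: 1.001
gripper_force: 0.0
```

Run:
```python
from h import *
from scipy.spatial.transform import Rotation as R
from scipy.optimize import least_squares
seat=np.array([.5556,.2049,.045]);B=R.from_euler('z',14.37,degrees=True)
L=np.array([[.005,.05,.12],[.005,.05,0],[.005,-.05,0],[.005,-.05,.12]])
M={}
for n,(x0,y0,x1,y1) in dict(scene=(300,230,420,360),top=(215,190,300,265)).items():
    c=capture(n);i=c['image'].astype(int)
    m=((i[...,0]>i[...,2]+25)&(i[...,0]>i[...,1]+12));k=np.zeros_like(m);k[y0:y1,x0:x1]=m[y0:y1,x0:x1]
    m=cv2.morphologyEx(k.astype(np.uint8),cv2.MORPH_CLOSE,np.ones((3,3)));l=cv2.connectedComponentsWithStats(m)
    j=1+l[2][1:,4].argmax();ct=max(cv2.findContours((l[1]==j).astype(np.uint8),0,2)[0],key=cv2.contourArea)
    q=cv2.approxPolyDP(cv2.convexHull(ct),3,True)[:,0];print(n,l[2][j],q.tolist())
    def P(p):return seat+B.apply(R.from_euler('zyx',[p[3],p[2],p[4]]).apply(L)+[p[0],p[1],p[5]])
    print(' home model',proj(c,P([.0043,0,-np.pi/6,0,0,.0025])).round(1).tolist())
print(sense()['wrist_force'])
```

```text
scene [ 341  259   58   69 2281] [[358, 259], [398, 280], [379, 327], [341, 306]]
 home model [[399.0, 280.7], [379.7, 328.6], [340.7, 306.2], [357.8, 259.1]]Traceback (most recent call last):
  File "<stdin>", line 11, in <module>
ValueError: attempt to get argmax of an empty sequence
```

The measured corners match the home pose within about 1.5 px (3–4 mm). Handing in.

```bash
python3 -c "
from station import *
print(finish_job())"
```

```text
the job is handed in; nothing more can be done
None
```

The job is handed in with no verdict returned: the blue tile is released on the easel ledge, leaning back blue face outward, and in the scene camera its corners match the home pose within about 1.5 px; the top camera gave no second check, and I did not re-measure the other objects at the end.

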